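Fetch the carton from behind the tablet bottles

ROBOT

A 7-joint arm with a two-finger parallel gripper is mounted at the origin on a cart in front of the work surface, level with it; the furniture and walls round the work are solid. World frame = base frame: x ahead of the robot, y to its left, z up, the work surface at z = 0. Lengths are in m, angles in rad, forces in N, time in s.
With the tool pointing down it reaches from about 0.4 to 0.85 m from the base axis. Payload 4.5 kg.
Tool frame: the origin (TCP) lies at the very end of the fingers, on their centre line; the grasp point (between the pads) lies 19 mm behind it (grip_point_offset is the distance from the TCP to the grasp point, in m); z points along the fingers, y is the line along which they close (so a half turn about z gives the same grasp; the last joint's range is limited). The gripper opens to 88 mm and grips with 3 to 60 N. Pads are 18 mm wide; open, the fingers measure 123 mm over their backs; the gripper's body (75 mm by 187 mm) begins 45 mm behind the grasp point.
Start: joints at [1.376, 0.689, -0.195, 1.565, 0.157, 0.902, -0.215], TCP at [0.142, -0.609, 0.239] pointing down, gripper open.
Joint ranges: [-3.01, 3.01], [-0.46, 2.08], [-1.47, 1.51], [0.13, 2.56], [-1, 4.14], [0.04, 2.09], [-2.66, 2.66]. Speed limits (rad/s): [2.57, 2.57, 3.14, 3.14, 3.14, 3.14, 3.14].

INTERFACE

Orientations are given as a unit quaternion [x, y, z, w].
In Python, from plant import get_state, snapshot, camera_params, finish_job, grip_point_offset gives the robot as it stands.
- The arm moves only by the shell command python3 -m handwheel FILE [FORCE], which reads ROWS from the file FILE. ROWS is one flat JSON list of numbers that holds 1 to 10 rows one after another, with no inner brackets; each row has 7 numbers: the opening from 0.0 (shut) to 1.0 (fully open), then dx, dy, dz in a scale on which 1.0 is 0.5 m, then a rotation vector rx, ry, rz in parts of the range, where 1.0 means pi/2 rad; each row is the pose to reach, as a shift and turn from the pose commanded when the command began, along the tool's axes at that moment; what a row does not reach only later rows make up. A row lasts 1/10 s, in which the tool goes at most 0.05 m and 0.15 rad, less where a joint would pass 70% of its speed; a pose out of reach is approached as far as the arm can. The fingers move at their own pace and stop on an object; FORCE is the grip in N (left out, the last holds). Time passes only in rows, so rows that do not move let the fingers close. It prints the time, the measured TCP pose, the force, the opening and the grip force at its end. Input that does not fit is refused with a message, and nothing moves.
- get_state(): the state, without advancing time (a new reading comes with each control period).
- snapshot(name): name is "side" or "top" or "wrist"; returns (picture, depth): 420x560x3 uint8, red, green, blue; 420x560 float32, m along the optical axis (not along the pixel's ray), 0 where there is no reading.
- camera_params(name): a dict with "fx", "fy", "cx", "cy" (pixels), "rvec" (rotation vector, rad) and "tvec" (3), from world to camera coordinates, as OpenCV has them. Camera axes: x right, y down, z forward; pixel columns grow to the right and rows downward; lengths in m; the calibration is good to about 2 mm. The wrist camera is an equidistant fisheye: a pixel r from the principal point sees the ray r / f radians off the axis. A picture is of the moment at which its call begins: read the wrist's pose just before it. camera_params takes no time and is no camera call; for the wrist camera it gives the pose at the moment of the call.
- finish_job(): hands the job in; it is judged then, once.
The state is a dict: "clock": time; "q": joint angles; "qd": joint speeds; "joint_torque": joint torques, N m; "tool_pos": TCP position; "eef_rot": TCP orientation; "contact_force": force on the tool from outside, world axes, zero at the start; "moment": the same for the moment, N m; "opening": opening from 0.0 (shut) to 1.0 (fully open); "finger_force": force on a finger pad.
Only numpy, scipy, OpenCV 4.12 (cv2) and the standard library are available. Lean on these libraries where they do the work, as an engineer would, in place of code of your own. Each camera call takes 0.05 s, during which the arm holds its last target. There are 200 camera calls.

TASK

The red-and-white medicine carton lies at the back of the organiser, behind three tablet bottles. First stand all three bottles on the blue side mat, then lay the carton in the middle of the yellow tray with its long side along the tray's long side, and only then put every bottle back on the very spot of the organiser where it stood. Keep the bottles upright and leave the blue carton, the green cup and the orange-label bottle alone.

Things in the scene. Friction and masses are not known exactly. Their poses are not given: they have to be found in the camera images.
- green_bottle: Small white tablet bottle with green cap and green label, 38 mm diameter, 56 mm tall (38 mm body up to 46 mm, above it the cap of 32 mm diameter). Origin: centre of its underside; z up. Round, so its yaw does not matter. Rigid, closed, under 0.12 kg. Starts upright on one of the organiser's three white spots; which one varies. 
- red_bottle: White tablet bottle with white cap and red label, 43 mm diameter, 66 mm tall (body up to 55 mm, above it the cap of 37 mm diameter). Origin: centre of its underside; z up. Round, so its yaw does not matter. Rigid, closed, under 0.12 kg. Starts upright on one of the organiser's three white spots; which one varies. 
- blue_bottle: Largest white tablet bottle with white cap and blue label, 48 mm diameter, 78 mm tall (body up to 65 mm, above it the cap of 41 mm diameter). Origin: centre of its underside; z up. Round, so its yaw does not matter. Rigid, closed, under 0.12 kg. Starts upright on one of the organiser's three white spots; which one varies. 
- red_carton: Flat red-and-white medicine carton lying at the back of the organiser, 55 mm along its x, 85 mm along its y, 20 mm tall; rigid, under 0.06 kg. Origin: centre of its underside. Grasp it across its x (55 mm).
- organiser: Fixed grey slab, 160 (x) by 190 (y) mm, top 6 mm above the desk; origin: centre of underside, x to its back. Blue lips, 12 mm above the desk, on front and sides only. White 52 mm spots at x = -36, y = -56, 0, 56 mm each hold a bottle. The carton lies at x = 20, y = 0, long side along y, between end stops at y = +-53 (18 mm high); 32 mm free behind it. Drawer towers beyond and right.
- side_mat: Fixed flat blue mat with a dark edge, 100 mm (x) by 190 mm (y), top 4 mm above the desk: the side area for the bottles. Origin: centre of its underside.
- order_tray: Fixed yellow tray, outside 105 mm (x) by 135 mm (y), floor about 4 mm above the desk, rim 4 mm thick and 8 mm above the desk. Origin: centre of its underside; its y is its long side.
- blue_carton: Bystander: blue-and-white medicine carton, 50 by 92 by 24 mm, lying on the desk to the right of the organiser, in front of tall solid drawer towers (over 0.3 m): swing the arm in from the near side. Origin: centre of its underside.
- green_cup: Bystander: open green dose cup with a side tab, 62 by 77 by 44 mm, at the right. Origin: centre of its underside.
- orange_bottle: Bystander: white tablet bottle with white cap and orange label, 45 mm diameter, 70 mm tall, standing on the desk behind and to the left of the organiser. Origin: centre of its underside.
Not all that is in view belongs to the job. What is shaped like the green_bottle but purple is not meant.

How it is judged:
By the outcome, as a careful person would: the job done as asked, in the order asked, and still so for the second after the job is handed in, with the robot touching nothing.
It also fails if it takes over 136 s, if anything falls off the work surface, if the arm or the gripper's body presses on something with over 40 N, if the wrist force passes 120 N, or if a joint passes its speed limit or range.

## Working session

There is one attempt and no reset: what is moved stays moved. The work goes in short steps, Python scripts to look and compute and a shell command to move; the robot and the scene stay as the last step left them, time stands still between calls to the robot, and variables do not carry over. Pictures are saved under pics/ and viewed, at most 14 in all, crops included, and the job is handed in when it is done.

```bash
mkdir -p pics; ls; python3 - <<'E'
from plant import *
import cv2,numpy as np
s=get_state();print({k:np.round(v,3).tolist() for k,v in s.items()},grip_point_offset)
for n in("side","top"):
    p,d=snapshot(n);np.savez(f"pics/{n}0.npz",p=p,d=d);cv2.imwrite(f"pics/{n}0.png",p[...,::-1]);print(camera_params(n))
E
```

```text
pics
{'clock': 0.0, 'q': [1.376, 0.69, -0.194, 1.566, 0.157, 0.902, -0.215], 'qd': [0.001, 0.0, -0.002, -0.001, 0.001, 0.0, -0.002], 'joint_torque': [0.0, -52.756, -1.267, -15.343, -0.053, 0.006, 0.0], 'tool_pos': [0.142, -0.608, 0.238], 'eef_rot': [0.993, 0.114, -0.0, -0.001], 'contact_force': [0.473, 1.029, -0.524], 'moment': [0.077, -0.023, 0.004], 'finger_force': 0.0, 'opening': 1.006} 0.0187
{'fx': 427.319867060301, 'fy': 427.319867060301, 'cx': 278.0360104141824, 'cy': 208.25840060125427, 'rvec': array([ 1.06568073, -2.30530912,  1.08776686]), 'tvec': array([0.21690408, 0.37880393, 0.57032836])}
{'fx': 419.6800245620907, 'fy': 419.6800245620907, 'cx': 281.31293962429305, 'cy': 216.12418085596343, 'rvec': array([ 2.14068203, -2.19717029,  0.10890483]), 'tvec': array([-0.14609852,  0.58010131,  0.90025783])}
```

View pics/top0.png

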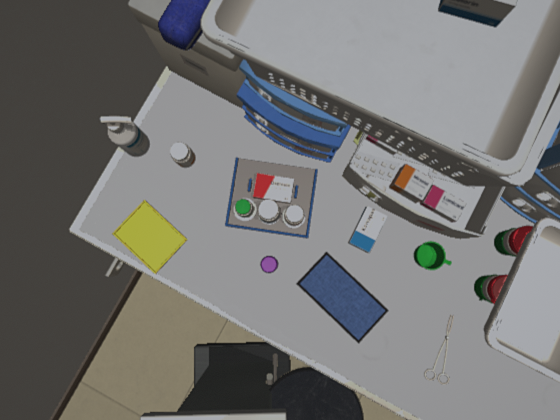

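View pics/side0.png

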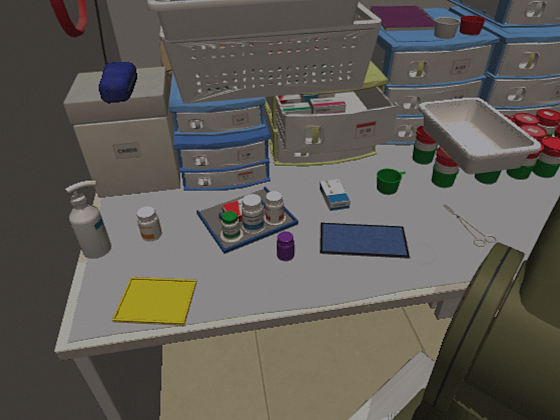

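The top view shows these candidates:
- Green-cap bottle at (244,208), with white-cap bottles at (269,211) and (294,215).
- The purple decoy at (269,264) and the orange-label bottle at (180,154), both to be left alone.
- The red/white carton at (273,188), and the blue carton bystander at (368,228).
- The tray at (150,237), the mat at (342,297) and the cup at (430,255).

Next I measure these and take one close crop of the bottles and carton.

```bash
cat > h.py <<'E'
import numpy as np,cv2
from plant import *
from scipy.spatial.transform import Rotation as R
def cam(n):
    c=camera_params(n);M=R.from_rotvec(c["rvec"]).as_matrix();return c,M,-M.T@np.array(c["tvec"])
def rays(n,uv,C=None):
    c,M,o=C or cam(n);uv=np.atleast_2d(uv).astype(float)
    a=(uv[:,0]-c["cx"])/c["fx"];b=(uv[:,1]-c["cy"])/c["fy"]
    if n=="wrist":
        r=np.hypot(a,b)+1e-9;d=np.c_[a/r*np.sin(r),b/r*np.sin(r),np.cos(r)]
    else: d=np.c_[a,b,np.ones(len(a))]
    return o,d@M
def onplane(n,uv,z,C=None):
    o,d=rays(n,uv,C);return o+d*((z-o[2])/d[:,2])[:,None]
def cloud(n,dep,C=None):
    v,u=np.mgrid[:420,:560];C=C or cam(n);o,d=rays(n,np.c_[u.ravel(),v.ravel()],C)
    k=d@C[1][2];return (o+d*(dep.ravel()/k)[:,None]).reshape(420,560,3)
def tri(n1,p1,n2,p2,C1=None,C2=None):
    o1,d1=rays(n1,p1,C1);o2,d2=rays(n2,p2,C2);d1=d1[0];d2=d2[0]
    t=np.linalg.lstsq(np.c_[d1,-d2],o2-o1,rcond=None)[0];a=o1+t[0]*d1;b=o2+t[1]*d2
    return (a+b)/2,np.linalg.norm(a-b)
def blob(p,lo,hi,box=None):
    m=cv2.inRange(cv2.cvtColor(p,cv2.COLOR_RGB2HSV),lo,hi)
    if box: k=np.zeros_like(m);x0,y0,x1,y1=box;k[y0:y1,x0:x1]=1;m=m*k
    cs=cv2.findContours(m,cv2.RETR_EXTERNAL,cv2.CHAIN_APPROX_NONE)[0]
    return max(cs,key=cv2.contourArea)[:,0]
def rect(P):
    c,s,a=cv2.minAreaRect((P[:,:2]*1000).astype(np.float32));return np.round(c,1),np.round(s,1),round(a,1)
E
python3 - <<'E'
from h import *
np.set_printoptions(precision=4,suppress=True)
T=np.load("pics/top0.npz");S=np.load("pics/side0.npz");t,s=T["p"],S["p"]
ct=cloud("top",T["d"]);cs=cloud("side",S["d"])
Y=((22,120,80),(35,255,255));B=((105,70,40),(125,255,255))
for n,p,box in(("top",t,(90,180,210,290)),("side",s,(90,260,220,340))):
    q=blob(p,*Y,box);print("tray",n,rect(onplane(n,q,.006)))
q=blob(t,(100,40,20),(125,255,255),(290,245,400,350));print("mat",rect(onplane("top",q,.004)))
q=blob(s,(100,40,20),(125,255,255),(310,215,415,265));print("mat s",rect(onplane("side",q,.004)))
q=blob(t,*B,(215,150,325,240));h=cv2.convexHull(q)[:,0];print("org",rect(onplane("top",h,.010)))
# bottle caps from cloud: high points in organiser neighbourhood
for n,c,p in(("top",ct,t),("side",cs,s)):
  for nm,uv in(("g",(244,208)),("m",(269,211)),("r",(294,215)),("tray",(150,237)),("mat",(342,297)),("carton",(281,188)),("red",(262,185)),("desk",(200,200))) if n=="top" else (("g",(230,217)),("m",(252,198)),("r",(275,197)),("tray",(155,300)),("mat",(363,240)),("desk",(300,280))):
    print(n,nm,c[uv[1],uv[0]])
q=blob(t,(0,150,80),(8,255,255),(245,170,300,202));print("red part",rect(onplane("top",q,.026)))
# towers: points with z>.06 within organiser back area
m=(ct[...,2]>.05)&(T["d"]>0);np.save("pics/ct.npy",ct)
big=np.hstack([cv2.resize(t[165:235,215:325],None,fx=3.6,fy=3.6,interpolation=3),cv2.resize(s[180:250,190:300],None,fx=3.6,fy=3.6,interpolation=3)])
cv2.imwrite("pics/crop.png",big[...,::-1]);print(big.shape)
E
```

```text
tray top (array([541. , 138.5]), array([134.7, 103.8]), 46.3)
tray side (array([539.7, 138.6]), array([135.9, 108.5]), 46.4)
mat (array([ 394.8, -291.6]), array([181.6,  92.3]), 44.9)
mat s (array([ 394.8, -293.4]), array([181.1,  91.8]), 44.9)
org (array([ 622.1, -139.2]), array([189.1, 158. ]), 80.2)
top g [ 0.5922 -0.0818  0.0629]
top m [ 0.5821 -0.1357  0.0828]
top r [ 0.5735 -0.188   0.0715]
top tray [0.5388 0.1367 0.0063]
top mat [ 0.394  -0.2915  0.006 ]
top carton [ 0.6397 -0.1621  0.026 ]
top red [ 0.6474 -0.1198  0.0269]
top desk [ 0.6213  0.0246 -0.0011]
side g [ 0.5914 -0.0778  0.0599]
side m [ 0.5873 -0.1363  0.0847]
side r [ 0.5721 -0.1888  0.0697]
side tray [0.5406 0.1398 0.0034]
side mat [ 0.3901 -0.2887  0.0049]
side desk [ 0.3969 -0.1073  0.0016]
red part (array([ 627.1, -122.7]), array([2.2, 4.5]), 88.8)
(252, 792, 3)
```

View pics/crop.png

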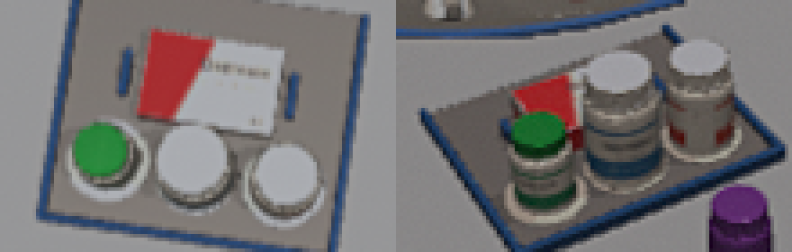

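The crop confirms the layout: green bottle on the left spot, blue-label bottle in the middle, red-label bottle on the right, and the red/white carton behind between its blue end stops. Next I check tower clearance and refine the bottle centres.

```bash
python3 - <<'E'
from h import *
np.set_printoptions(precision=4,suppress=True)
T=np.load("pics/top0.npz");S=np.load("pics/side0.npz")
a=np.radians(-9.8);ex=np.array([np.cos(a),np.sin(a)]);ey=np.array([-ex[1],ex[0]]);c0=np.array([.622,-.139])
for n,D in(("top",T),("side",S)):
    P=cloud(n,D["d"])[D["d"]>0];L=np.c_[(P[:,:2]-c0)@np.c_[ex,ey],P[:,2]]
    for y0,y1 in((-.2,-.15),(-.15,-.1),(-.1,-.05),(-.05,0),(0,.05),(.05,.1),(.1,.15)):
        k=(L[:,1]>y0)&(L[:,1]<y1)&(L[:,0]>.03)
        print(n,y0,[(z,round(float(np.percentile(L[k&(L[:,2]>z)&(L[:,2]<z+.06),0],.5)),3) if (k&(L[:,2]>z)&(L[:,2]<z+.06)).sum()>8 else None) for z in(.04,.1,.16,.22,.28,.34,.4)])
    for nm,y,h in(("g",.056,.062),("b",0,.084),("r",-.056,.072)):
        k=(np.hypot(L[:,0]+.036,L[:,1]-y)<.03)&(abs(L[:,2]-h)<.004);q=L[k]
        (cx,cy),r=cv2.minEnclosingCircle((q[:,:2]*1000).astype(np.float32));print(n,nm,k.sum(),np.median(q[:,2]),"local",cx,cy,r,"world",c0*1000+cx*ex+cy*ey)
    k=(abs(L[:,2]-.026)<.003)&(L[:,0]>-.02)&(L[:,0]<.06)&(abs(L[:,1])<.049);print("carton local",rect(L[k]),np.median(L[k,2]))
E
```

```text
top -0.2 [(0.04, 0.159), (0.1, 0.031), (0.16, 0.03), (0.22, 0.082), (0.28, 0.075), (0.34, 0.059), (0.4, 0.032)]
top -0.15 [(0.04, 0.099), (0.1, 0.042), (0.16, 0.041), (0.22, 0.101), (0.28, 0.093), (0.34, 0.073), (0.4, 0.048)]
top -0.1 [(0.04, 0.102), (0.1, 0.099), (0.16, 0.118), (0.22, 0.118), (0.28, 0.113), (0.34, 0.089), (0.4, 0.064)]
top -0.05 [(0.04, 0.11), (0.1, 0.106), (0.16, 0.131), (0.22, 0.128), (0.28, 0.132), (0.34, 0.104), (0.4, 0.08)]
top 0 [(0.04, 0.125), (0.1, 0.124), (0.16, 0.148), (0.22, 0.147), (0.28, 0.149), (0.34, 0.12), (0.4, 0.096)]
top 0.05 [(0.04, 0.15), (0.1, 0.149), (0.16, 0.175), (0.22, 0.175), (0.28, 0.17), (0.34, 0.133), (0.4, 0.112)]
top 0.1 [(0.04, 0.198), (0.1, 0.197), (0.16, 0.196), (0.22, 0.194), (0.28, 0.211), (0.34, None), (0.4, None)]
top g 177 0.06243231344130484 local -36.217872619628906 54.80781555175781 16.748348236083984 world [595.6394 -78.8273]
top b 294 0.08438848839549823 local -36.09566116333008 -0.8490328192710876 20.981430053710938 world [ 586.2865 -133.6928]
top r 240 0.07221710058263131 local -36.273651123046875 -57.03464889526367 18.
[... 660 characters left out ...]
(0.34, 0.115), (0.4, 0.094)]
side 0.05 [(0.04, 0.149), (0.1, 0.147), (0.16, 0.174), (0.22, 0.172), (0.28, 0.164), (0.34, 0.132), (0.4, 0.109)]
side 0.1 [(0.04, 0.194), (0.1, 0.195), (0.16, 0.193), (0.22, 0.192), (0.28, 0.213), (0.34, 0.651), (0.4, None)]
side g 133 0.062114998313291814 local -38.38233184814453 54.53285598754883 17.810117721557617 world [593.4598 -78.7299]
side b 191 0.08415899504594315 local -37.83576202392578 -0.5157057046890259 21.703136444091797 world [ 584.6286 -133.0682]
side r 150 0.0719475432639064 local -37.560237884521484 -55.93706512451172 19.80742073059082 world [ 575.4668 -187.7277]
carton local (array([18.8, -2.2]), array([56.3, 84.7]), 0.4) 0.026372309857862097
```

```bash
cat > go.py <<'E'
import sys;from h import *
# go.py x y z(mm) toolY_angle(deg): tool-axis shift and turn from here
x,y,z,a=map(float,sys.argv[1:5]);s=get_state();Q=R.from_quat(s["eef_rot"]);t=np.radians(a)
ty=np.array([np.cos(t),np.sin(t),0]);tz=np.array([0,0,-1.]);G=R.from_matrix(np.c_[np.cross(ty,tz),ty,tz])
print("t",round(float(s["clock"]),2),"shift",np.round(Q.inv().apply(np.array([x,y,z])/1e3-s["tool_pos"]),4),"turn",np.round((Q.inv()*G).as_rotvec(),3))
E
python3 go.py 395 -292 220 -45.1; python3 go.py 594.5 -79 120 -9.8; python3 -c "
from h import *
T=np.load('pics/top0.npz');print(onplane('top',blob(T['p'],(130,80,40),(160,255,255),(250,250,290,280)).mean(0),.05))"
```

```text
t 0.1 shift [ 0.3185 -0.2504  0.0184] turn [-0.002 -0.    -0.555]
t 0.1 shift [ 0.5612 -0.4124  0.1186] turn [-1.000e-03 -1.000e-03 -1.171e+00]
[[ 0.47198606 -0.13126012  0.05      ]]
```

Careful with the scale: shifts go in shares of 0.5 m and turns go in shares of pi/2 rad. That gives: 0.318 m is 0.636, 0.28 m is 0.56, -0.555 rad is -0.3533.

```bash
echo '[1,0.08,-0.06,0,0,0,-0.0446,1,0.16,-0.12,0,0,0,-0.0891,1,0.24,-0.188,0.01,0,0,-0.1337,1,0.32,-0.25,0.02,0,0,-0.1783,1,0.4,-0.314,0.024,0,0,-0.2228,1,0.48,-0.376,0.03,0,0,-0.2674,1,0.56,-0.44,0.036,0,0,-0.3119,1,0.636,-0.5,0.036,0,0,-0.3533,1,0.636,-0.5,0.036,0,0,-0.3533]' > rows.txt && python3 -m handwheel rows.txt 25; python3 go.py 594.5 -79 120 -9.8
```

```text
clock: 1.0
tool_pos: [0.3996, -0.2866, 0.2208]
eef_rot: [0.922, 0.388, 0.002, -0.001]
contact_force: [0.3, 0.1, 0.1]
opening: 1.003
finger_force: 0.0
t 1.0 shift [ 0.2842 -0.0059  0.1023] turn [ 0.002 -0.005 -0.603]
```

Scaled: 0.284 m is 0.568, 0.12 m is 0.24, -0.603 rad is -0.3839.

```bash
echo '[1,0.07,0,0,0,0,-0.0637,1,0.16,0,0,0,0,-0.1273,1,0.24,0,0.02,0,0,-0.191,1,0.33,-0.006,0.06,0,0,-0.2546,1,0.42,-0.01,0.1,0,0,-0.3183,1,0.5,-0.012,0.15,0,0,-0.3839,1,0.568,-0.012,0.204,0,0,-0.3839,1,0.568,-0.012,0.204,0,0,-0.3839,1,0.568,-0.012,0.204,0,0,-0.3839]' > rows.txt && python3 -m handwheel rows.txt; python3 go.py 594.5 -79 32 -9.8; python3 - <<'E'
from h import *
C=cam("wrist");p,d=snapshot("wrist");np.savez("pics/w1.npz",p=p,d=d);cv2.imwrite("pics/w1.png",p[...,::-1])
P=cloud("wrist",d,C);np.set_printoptions(precision=4,suppress=True)
a=np.radians(-9.8);ex=np.array([np.cos(a),np.sin(a)]);ey=np.array([-ex[1],ex[0]]);c0=np.array([.622,-.139])
P=P[d>0];L=np.c_[(P[:,:2]-c0)@np.c_[ex,ey],P[:,2]]
for nm,y,h in(("g",.056,.062),("b",0,.084),("r",-.056,.072)):
    k=(np.hypot(L[:,0]+.036,L[:,1]-y)<.03)&(abs(L[:,2]-h)<.004);q=L[k]
    if len(q)>9: print(nm,k.sum(),cv2.minEnclosingCircle((q[:,:2]*1000).astype(np.float32)))
E
```

```text
clock: 1.9
tool_pos: [0.5909, -0.0887, 0.1177]
eef_rot: [0.769, 0.639, -0.001, -0.001]
contact_force: [-0.2, -0.8, 0.3]
opening: 1.001
finger_force: 0.0
t 1.9 shift [0.0102 0.002  0.0857] turn [-0.002  0.001 -0.013]
g 1836 ((-34.2026252746582, 56.77446365356445), 16.87567710876465)
b 2349 ((-34.86304473876953, 2.2128779888153076), 21.290752410888672)
r 660 ((-34.7540168762207, -56.08164596557617), 18.01951789855957)
```

View pics/w1.png

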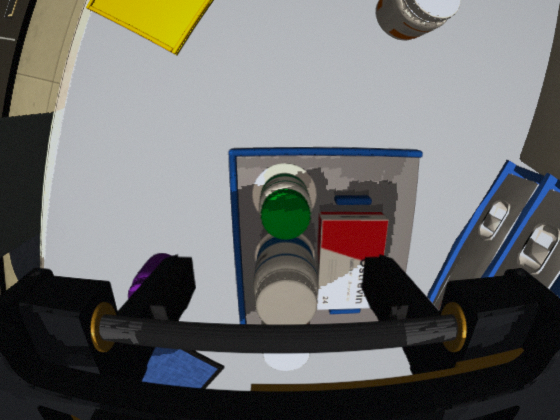

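The wrist view shows the green cap at (285,213), the blue bottle at (287,290) and the carton at (353,262), which agrees with the fixed cameras. I let the arm settle before descending.

```bash
echo '[1,0,0,0,0,0,0,1,0,0,0,0,0,0,1,0,0,0,0,0,0]' > rows.txt && python3 -m handwheel rows.txt; python3 go.py 595.5 -78.3 32 -9.8
```

```text
clock: 2.25
tool_pos: [0.5916, -0.0896, 0.1195]
eef_rot: [0.77, 0.639, 0.0, 0.001]
contact_force: [0.1, 0.5, 0.6]
opening: 0.999
finger_force: 0.0
t 2.25 shift [0.0118 0.0017 0.0875] turn [ 0.001  0.001 -0.015]
```

Scaled: 0.0875 m is 0.175, 0.07 m is 0.14, -0.015 rad is -0.0095.

```bash
echo '[1,0.024,0.0034,0,0,0,-0.0095,1,0.024,0.0034,0.04,0,0,-0.0095,1,0.024,0.0034,0.09,0,0,-0.0095,1,0.024,0.0034,0.14,0,0,-0.0095,1,0.024,0.0034,0.175,0,0,-0.0095,1,0.024,0.0034,0.175,0,0,-0.0095,1,0.024,0.0034,0.175,0,0,-0.0095]' > rows.txt && python3 -m handwheel rows.txt; python3 go.py 595.5 -78.3 32 -9.8
```

```text
clock: 2.95
tool_pos: [0.596, -0.0761, 0.0316]
eef_rot: [0.764, 0.645, 0.0, -0.0]
contact_force: [0.0, -0.2, 0.6]
opening: 1.002
finger_force: 0.0
t 2.95 shift [-0.0023 -0.0001 -0.0004] turn [ 0.    -0.001  0.003]
```

Scaled: -0.002 m is -0.004.

```bash
echo '[0.6,-0.004,0,0,0,0,0,0.3,-0.004,0,0,0,0,0,0.3,-0.004,0,0,0,0,0,0.3,-0.004,0,0,0,0,0,0.2,-0.004,0,0,0,0,0,0.2,-0.004,0,0,0,0,0,0.2,-0.004,0,0,0,0,0,0.2,-0.004,0,0,0,0,0]' > rows.txt && python3 -m handwheel rows.txt 20; python3 go.py 595.5 -78.3 200 -9.8
```

```text
clock: 3.75
tool_pos: [0.5956, -0.0788, 0.0313]
eef_rot: [0.764, 0.645, 0.0, 0.0]
contact_force: [0.6, -0.7, 0.4]
opening: 0.421
finger_force: 20.0
t 3.75 shift [ 5.000e-04 -1.000e-04 -1.687e-01] turn [ 0.001 -0.     0.002]
```

Scaled: -0.15 m is -0.3, -0.13 m is -0.26.

```bash
echo '[0.2,0,0,-0.04,0,0,0,0.2,0,0,-0.12,0,0,0,0.2,0,0,-0.2,0,0,0,0.2,0,0,-0.26,0,0,0,0.2,0,0,-0.3,0,0,0,0.2,0,0,-0.3,0,0,0]' > rows.txt && python3 -m handwheel rows.txt; python3 go.py 436 -251 150 -45.1
```

```text
clock: 4.35
tool_pos: [0.5968, -0.0788, 0.1838]
eef_rot: [0.764, 0.645, 0.002, 0.002]
contact_force: [0.8, -0.4, -0.4]
opening: 0.419
finger_force: 20.0
t 4.35 shift [-0.1969 -0.1297  0.033 ] turn [ 0.005 -0.002  0.618]
```

Scaled: -0.197 m is -0.394, -0.19 m is -0.38, 0.618 rad is 0.3934.

```bash
echo '[0.2,-0.04,-0.026,0,0,0,0.0382,0.2,-0.1,-0.064,0,0,0,0.1019,0.2,-0.16,-0.104,0,0,0,0.1655,0.2,-0.22,-0.144,0,0,0,0.2292,0.2,-0.28,-0.184,0,0,0,0.2928,0.2,-0.34,-0.224,0.02,0,0,0.3565,0.2,-0.38,-0.25,0.04,0,0,0.3934,0.2,-0.394,-0.26,0.066,0,0,0.3934,0.2,-0.394,-0.26,0.066,0,0,0.3934,0.2,-0.394,-0.26,0.066,0,0,0.3934]' > rows.txt && python3 -m handwheel rows.txt; python3 go.py 436 -251 30 -45.1
```

```text
clock: 5.35
tool_pos: [0.4339, -0.2504, 0.1475]
eef_rot: [0.924, 0.382, -0.0, -0.001]
contact_force: [-0.1, 0.5, -0.8]
opening: 0.419
finger_force: 20.0
t 5.35 shift [0.0011 0.0021 0.1175] turn [-0.002 -0.     0.001]
```

Scaled: 0.1175 m is 0.235, 0.116 m is 0.232.

```bash
echo '[0.2,0.002,0.004,0.06,0,0,0,0.2,0.002,0.004,0.12,0,0,0,0.2,0.002,0.004,0.18,0,0,0,0.2,0.002,0.004,0.212,0,0,0,0.2,0.002,0.004,0.224,0,0,0,0.2,0.002,0.004,0.232,0,0,0,0.2,0.002,0.004,0.235,0,0,0,0.2,0.002,0.004,0.235,0,0,0]' > rows.txt && python3 -m handwheel rows.txt; python3 go.py 436 -251 30 -45.1
```

```text
clock: 6.15
tool_pos: [0.4367, -0.2519, 0.0314]
eef_rot: [0.924, 0.382, 0.001, 0.0]
contact_force: [-0.4, -1.2, -1.3]
opening: 0.42
finger_force: 20.0
t 6.15 shift [ 0.0002 -0.0012  0.0014] turn [ 0.001 -0.001  0.   ]
```

Scaled: 0.002 m is 0.004, 0.001 m is 0.002.

```bash
echo '[0.2,0,0,0.002,0,0,0,0.2,0,0,0.004,0,0,0,0.2,0,0,0.004,0,0,0]' > rows.txt && python3 -m handwheel rows.txt; echo '[0.6,0,0,0,0,0,0,0.6,0,0,0,0,0,0,0.7,0,0,0,0,0,0,0.7,0,0,-0.04,0,0,0,0.8,0,0,-0.1,0,0,0,1,0,0,-0.18,0,0,0,1,0,0,-0.24,0,0,0,1,0,0,-0.24,0,0,0]' > rows.txt && python3 -m handwheel rows.txt; python3 go.py 586 -133.5 120 -9.8
```

```text
clock: 6.45
tool_pos: [0.4364, -0.2522, 0.0292]
eef_rot: [0.924, 0.382, 0.0, 0.0]
contact_force: [0.4, -0.0, 3.1]
opening: 0.418
finger_force: 20.0
clock: 7.25
tool_pos: [0.4381, -0.2529, 0.1521]
eef_rot: [0.924, 0.382, 0.002, 0.003]
contact_force: [1.3, -0.2, -1.2]
opening: 0.997
finger_force: 0.0
t 7.25 shift [0.189  0.0195 0.0327] turn [ 0.007 -0.    -0.616]
```

Scaled: 0.189 m is 0.378, 0.18 m is 0.36, -0.616 rad is -0.3922.

```bash
echo '[1,0.06,0.006,0,0,0,-0.0637,1,0.14,0.014,0,0,0,-0.1401,1,0.22,0.022,0,0,0,-0.2228,1,0.3,0.03,0,0,0,-0.3056,1,0.36,0.036,0.02,0,0,-0.382,1,0.378,0.039,0.06,0,0,-0.3922,1,0.378,0.039,0.066,0,0,-0.3922,1,0.378,0.039,0.066,0,0,-0.3922]' > rows.txt && python3 -m handwheel rows.txt; python3 go.py 586 -133.5 34 -9.8;python3 - <<'E'
from h import *
p,d=snapshot("side");cv2.imwrite("pics/s2.png",p[...,::-1])
E
```

```text
clock: 8.05
tool_pos: [0.5819, -0.1329, 0.1142]
eef_rot: [0.765, 0.644, -0.002, -0.001]
contact_force: [-0.4, 0.2, 1.0]
opening: 0.998
finger_force: 0.0
t 8.05 shift [0.0002 0.0044 0.0802] turn [-0.004  0.001 -0.001]
```

View pics/s2.png

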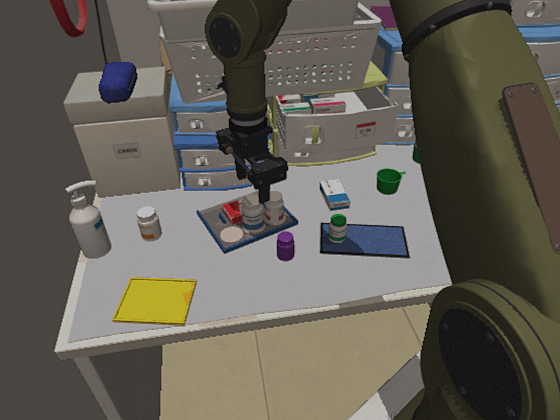

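The green bottle stands upright on the mat at (338,228), and the gripper is above the blue bottle at (253,205). Now I grasp the blue one.

Scaled: 0.08 m is 0.16, 0.065 m is 0.13.

```bash
echo '[1,0,0.008,0,0,0,0,1,0,0.008,0.04,0,0,0,1,0,0.008,0.09,0,0,0,1,0,0.008,0.13,0,0,0,1,0,0.008,0.16,0,0,0,1,0,0.008,0.16,0,0,0,1,0,0.008,0.16,0,0,0]' > rows.txt && python3 -m handwheel rows.txt; python3 go.py 586 -133.5 34 -9.8; echo '[0.6,0,0,0,0,0,0,0.4,0,0,0,0,0,0,0.4,0,0,0,0,0,0,0.4,0,0,0,0,0,0,0.3,0,0,0,0,0,0,0.3,0,0,0,0,0,0,0.3,0,0,0,0,0,0]' > rows.txt && python3 -m handwheel rows.txt 20;  python3 go.py 395 -292 34 -45.1
```

```text
clock: 8.8
tool_pos: [0.588, -0.1333, 0.0363]
eef_rot: [0.765, 0.644, 0.0, 0.0]
contact_force: [-0.4, -0.2, 0.6]
opening: 1.0
finger_force: 0.0
t 8.8 shift [-0.0006 -0.0019  0.0023] turn [ 0.001  0.    -0.   ]
clock: 9.5
tool_pos: [0.5877, -0.133, 0.0359]
eef_rot: [0.765, 0.644, 0.0, 0.0]
contact_force: [0.3, -0.9, 1.7]
opening: 0.536
finger_force: 20.0
t 9.5 shift [-0.1895 -0.1628  0.0018] turn [0.    0.    0.616]
```

Scaled: -0.13 m is -0.26, -0.1 m is -0.2.

```bash
echo '[0.3,0,0,-0.04,0,0,0,0.3,0,0,-0.12,0,0,0,0.3,0,0,-0.2,0,0,0,0.3,0,0,-0.26,0,0,0,0.3,0,0,-0.26,0,0,0]' > rows.txt && python3 -m handwheel rows.txt; echo '[0.3,-0.04,-0.034,0,0,0,0.0382,0.3,-0.1,-0.086,0,0,0,0.1019,0.3,-0.16,-0.138,0,0,0,0.1655,0.3,-0.22,-0.19,0,0,0,0.2292,0.3,-0.28,-0.24,0,0,0,0.2928,0.3,-0.34,-0.294,0,0,0,0.3565,0.3,-0.37,-0.316,0,0,0,0.3922,0.3,-0.379,-0.326,0,0,0,0.3922,0.3,-0.379,-0.326,0,0,0,0.3922]' > rows.txt && python3 -m handwheel rows.txt; python3 go.py 395 -292 34 -45.1
```

```text
clock: 10.0
tool_pos: [0.5904, -0.133, 0.1699]
eef_rot: [0.765, 0.644, 0.003, 0.003]
contact_force: [0.2, -0.7, -0.3]
opening: 0.532
finger_force: 20.0
clock: 10.9
tool_pos: [0.3951, -0.2916, 0.1654]
eef_rot: [0.924, 0.383, 0.0, -0.0]
contact_force: [1.5, 0.1, -0.6]
opening: 0.533
finger_force: 20.0
t 10.9 shift [-0.0004  0.0003  0.1314] turn [-0.    -0.001  0.001]
```

Scaled: 0.131 m is 0.262, 0.128 m is 0.256.

```bash
echo '[0.3,0,0,0.06,0,0,0,0.3,0,0,0.13,0,0,0,0.3,0,0,0.2,0,0,0,0.3,0,0,0.236,0,0,0,0.3,0,0,0.248,0,0,0,0.3,0,0,0.256,0,0,0,0.3,0,0,0.262,0,0,0,0.3,0,0,0.262,0,0,0,0.3,0,0,0.262,0,0,0]' > rows.txt && python3 -m handwheel rows.txt; python3 go.py 395 -292 34 -45.1
```

```text
clock: 11.8
tool_pos: [0.3953, -0.2922, 0.0354]
eef_rot: [0.924, 0.382, 0.0, 0.001]
contact_force: [0.5, -0.2, -1.0]
opening: 0.535
finger_force: 20.0
t 11.8 shift [-0.     -0.0003  0.0014] turn [ 0.001 -0.     0.   ]
```

Scaled: 0.002 m is 0.004, 0.001 m is 0.002.

```bash
echo '[0.3,0,0,0.002,0,0,0,0.3,0,0,0.004,0,0,0,0.3,0,0,0.004,0,0,0]' > rows.txt && python3 -m handwheel rows.txt; echo '[0.7,0,0,0,0,0,0,0.7,0,0,0,0,0,0,0.7,0,0,0,0,0,0,0.8,0,0,-0.04,0,0,0,0.9,0,0,-0.1,0,0,0,1,0,0,-0.18,0,0,0,1,0,0,-0.22,0,0,0,1,0,0,-0.22,0,0,0]' > rows.txt && python3 -m handwheel rows.txt; python3 go.py 576.5 -188.5 120 -9.8
```

```text
clock: 12.1
tool_pos: [0.3951, -0.2923, 0.0338]
eef_rot: [0.924, 0.382, 0.0, 0.001]
contact_force: [-0.0, -0.2, 8.9]
opening: 0.533
finger_force: 20.0
clock: 12.9
tool_pos: [0.3961, -0.2929, 0.1451]
eef_rot: [0.924, 0.382, 0.002, 0.002]
contact_force: [0.7, -0.7, -0.6]
opening: 1.004
finger_force: 0.0
t 12.9 shift [0.2015 0.0531 0.0257] turn [ 0.005  0.    -0.617]
```

Scaled: 0.2015 m is 0.403, 0.185 m is 0.37, -0.617 rad is -0.3928.

```bash
echo '[1,0.06,0.016,0,0,0,-0.0573,1,0.14,0.036,0,0,0,-0.1337,1,0.22,0.058,0,0,0,-0.2165,1,0.3,0.08,0,0,0,-0.2992,1,0.37,0.098,0.02,0,0,-0.382,1,0.403,0.106,0.052,0,0,-0.3928,1,0.403,0.106,0.052,0,0,-0.3928,1,0.403,0.106,0.052,0,0,-0.3928,1,0.403,0.106,0.052,0,0,-0.3928]' > rows.txt && python3 -m handwheel rows.txt; python3 go.py 576.5 -188.5 34 -9.8
```

```text
clock: 13.8
tool_pos: [0.5735, -0.1886, 0.1165]
eef_rot: [0.765, 0.644, -0.001, -0.0]
contact_force: [-0.1, 0.4, -0.0]
opening: 1.0
finger_force: 0.0
t 13.8 shift [0.0007 0.0031 0.0825] turn [-0.002  0.001 -0.001]
```

Scaled: 0.083 m is 0.166, 0.067 m is 0.134.

```bash
echo '[1,0.002,0.004,0,0,0,0,1,0.002,0.004,0.04,0,0,0,1,0.002,0.004,0.09,0,0,0,1,0.002,0.004,0.134,0,0,0,1,0.002,0.004,0.166,0,0,0,1,0.002,0.004,0.166,0,0,0,1,0.002,0.004,0.166,0,0,0]' > rows.txt && python3 -m handwheel rows.txt; python3 go.py 576.5 -188.5 34 -9.8; echo '[0.6,0,0,0,0,0,0,0.4,0,0,0,0,0,0,0.4,0,0,0,0,0,0,0.4,0,0,0,0,0,0,0.3,0,0,0,0,0,0,0.3,0,0,0,0,0,0,0.3,0,0,0,0,0,0]' > rows.txt && python3 -m handwheel rows.txt 20;  python3 go.py 354 -333 34 -45.1
```

```text
clock: 14.5
tool_pos: [0.5772, -0.1868, 0.0342]
eef_rot: [0.765, 0.644, 0.0, 0.0]
contact_force: [-0.7, -0.2, 0.5]
opening: 1.003
finger_force: 0.0
t 14.5 shift [-0.0018 -0.0005  0.0002] turn [0.001 0.    0.001]
clock: 15.2
tool_pos: [0.5772, -0.1866, 0.0338]
eef_rot: [0.765, 0.645, 0.0, 0.0]
contact_force: [0.1, -0.2, 0.7]
opening: 0.464
finger_force: 20.0
t 15.2 shift [-0.182  -0.1953 -0.0002] turn [ 0.    -0.     0.617]
```

Scaled: -0.13 m is -0.26, -0.1 m is -0.2.

```bash
echo '[0.3,0,0,-0.04,0,0,0,0.3,0,0,-0.12,0,0,0,0.3,0,0,-0.2,0,0,0,0.3,0,0,-0.26,0,0,0,0.3,0,0,-0.26,0,0,0]' > rows.txt && python3 -m handwheel rows.txt; echo '[0.3,-0.03,-0.032,0,0,0,0.0318,0.3,-0.08,-0.086,0,0,0,0.0828,0.3,-0.13,-0.14,0,0,0,0.1401,0.3,-0.18,-0.192,0,0,0,0.191,0.3,-0.23,-0.246,0,0,0,0.2419,0.3,-0.28,-0.3,0,0,0,0.2992,0.3,-0.33,-0.354,0,0,0,0.3565,0.3,-0.364,-0.39,0,0,0,0.3928,0.3,-0.364,-0.39,0,0,0,0.3928,0.3,-0.364,-0.39,0,0,0,0.3928]' > rows.txt && python3 -m handwheel rows.txt; python3 go.py 354 -333 31.8 -45.1
```

```text
clock: 15.7
tool_pos: [0.5798, -0.1868, 0.168]
eef_rot: [0.765, 0.644, 0.003, 0.003]
contact_force: [0.6, -0.6, -0.2]
opening: 0.473
finger_force: 20.0
clock: 16.7
tool_pos: [0.3538, -0.3328, 0.1632]
eef_rot: [0.924, 0.382, -0.0, -0.0]
contact_force: [1.2, 1.5, -1.1]
opening: 0.47
finger_force: 20.0
t 16.7 shift [-0.      0.0004  0.1314] turn [-0.001 -0.    -0.   ]
```

Scaled: 0.132 m is 0.264, 0.131 m is 0.262.

```bash
echo '[0.3,0,0,0.06,0,0,0,0.3,0,0,0.13,0,0,0,0.3,0,0,0.2,0,0,0,0.3,0,0,0.236,0,0,0,0.3,0,0,0.248,0,0,0,0.3,0,0,0.256,0,0,0,0.3,0,0,0.262,0,0,0,0.3,0,0,0.264,0,0,0,0.3,0,0,0.264,0,0,0,0.3,0,0,0.264,0,0,0]' > rows.txt && python3 -m handwheel rows.txt; echo '[0.3,0,0,0.002,0,0,0,0.3,0,0,0.002,0,0,0]' > rows.txt && python3 -m handwheel rows.txt
```

```text
clock: 17.7
tool_pos: [0.3543, -0.3333, 0.0323]
eef_rot: [0.924, 0.382, 0.0, 0.001]
contact_force: [-0.9, -0.1, -0.4]
opening: 0.471
finger_force: 20.0
clock: 17.9
tool_pos: [0.3543, -0.3334, 0.0317]
eef_rot: [0.924, 0.382, 0.0, 0.001]
contact_force: [-0.4, 1.1, 7.9]
opening: 0.467
finger_force: 20.0
```

Scaled: -0.115 m is -0.23, -0.02 m is -0.04.

```bash
echo '[0.65,0,0,0,0,0,0,0.65,0,0,0,0,0,0,0.65,0,0,0,0,0,0,0.8,0,0,-0.04,0,0,0,0.9,0,0,-0.1,0,0,0,1,0,0,-0.18,0,0,0,1,0,0,-0.23,0,0,0,1,0,0,-0.23,0,0,0]' > rows.txt && python3 -m handwheel rows.txt; python3 go.py 634 -127 110 -9.8
```

```text
clock: 18.7
tool_pos: [0.3554, -0.3342, 0.1485]
eef_rot: [0.924, 0.382, 0.002, 0.003]
contact_force: [1.2, -0.6, -1.1]
opening: 1.002
finger_force: 0.0
t 18.7 shift [0.3436 0.0495 0.0391] turn [ 0.006  0.001 -0.617]
```

Scaled: 0.3436 m is 0.6872, 0.335 m is 0.67, -0.617 rad is -0.3928.

```bash
echo '[1,0.06,0.008,0,0,0,-0.0318,1,0.15,0.02,0,0,0,-0.0828,1,0.24,0.034,0,0,0,-0.1337,1,0.33,0.046,0,0,0,-0.191,1,0.42,0.06,0,0,0,-0.2419,1,0.51,0.072,0,0,0,-0.2992,1,0.6,0.086,0.02,0,0,-0.3565,1,0.67,0.096,0.05,0,0,-0.3928,1,0.6872,0.099,0.078,0,0,-0.3928,1,0.6872,0.099,0.078,0,0,-0.3928]' > rows.txt && python3 -m handwheel rows.txt; echo '[1,0,0,0,0,0,0]' > rows.txt && python3 -m handwheel rows.txt; python3 go.py 634 -127 11 -9.8; python3 - <<'E'
from h import *
C=cam("wrist");p,d=snapshot("wrist");P=cloud("wrist",d,C);cv2.imwrite("pics/w3.png",p[...,::-1]);p2,_=snapshot("side");cv2.imwrite("pics/s3.png",p2[...,::-1])
a=np.radians(-9.8);ex=np.array([np.cos(a),np.sin(a)]);ey=np.array([-ex[1],ex[0]]);c0=np.array([.622,-.139])
P=P[d>0];L=np.c_[(P[:,:2]-c0)@np.c_[ex,ey],P[:,2]]
k=(abs(L[:,2]-.026)<.003)&(L[:,0]>-.02)&(L[:,0]<.06)&(abs(L[:,1])<.05);print("carton local",rect(L[k]),np.median(L[k,2]))
E
```

```text
clock: 19.7
tool_pos: [0.6308, -0.1239, 0.1032]
eef_rot: [0.764, 0.645, -0.002, -0.002]
contact_force: [-0.6, -0.7, -0.0]
opening: 1.003
finger_force: 0.0
clock: 19.8
tool_pos: [0.6304, -0.1271, 0.1055]
eef_rot: [0.765, 0.644, -0.002, -0.001]
contact_force: [-0.3, -0.2, 1.0]
opening: 0.999
finger_force: 0.0
t 19.8 shift [0.0009 0.0039 0.0945] turn [-0.003  0.002 -0.   ]
carton local (array([21.9, -0.7]), array([86.6, 54.6]), 89.1) 0.025727182293183368
```

View pics/w3.png

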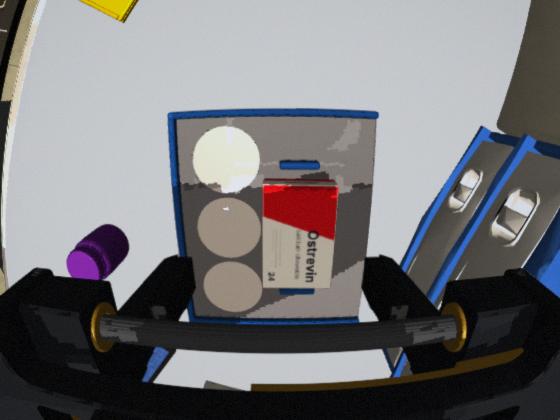

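View pics/s3.png

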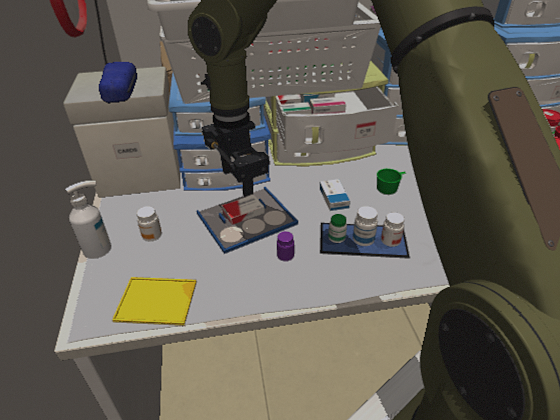

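All three bottles stand on the mat at (338,228), (367,225) and (393,230) in the side view. The empty white spots are visible in the wrist view at (227,160), (230,228) and (233,286), so I measure their centres while approaching the carton.

```bash
python3 - <<'E'
from h import *
np.set_printoptions(precision=1,suppress=True)
for n,f,pts in(("wrist","w3",[(227,160),(230,228),(233,286)]),("side","s3",[(232,234),(254,227),(275,220)])):
    g=cv2.cvtColor(cv2.imread(f"pics/{f}.png"),cv2.COLOR_BGR2GRAY)
    for u,v in pts:
        gg=cv2.GaussianBlur(g,(3,3),0);m=np.zeros((422,562),np.uint8);_,_,m,_=cv2.floodFill(gg.copy(),m,(u,v),0,6,6,4|cv2.FLOODFILL_MASK_ONLY|(255<<8))
        q=max(cv2.findContours(m[1:-1,1:-1],0,1)[0],key=cv2.contourArea)[:,0]
        P=onplane(n,q,.006);(c,r)=cv2.minEnclosingCircle((P[:,:2]*1000).astype(np.float32));print(n,np.array(c),round(r,1),np.array(cv2.fitEllipse((P[:,:2]*1000).astype(np.float32))[0]))
    print()
E
python3 go.py 636 -127.3 11 -9.8
```

```text
wrist [598.5 -77.6] 25.7 [599.  -76.9]
wrist [ 588.9 -133.5] 25.9 [ 589. -133.]
wrist [ 579.1 -188.4] 25.8 [ 579.4 -188.5]

side [596.4 -79.7] 24.2 [597.3 -78.5]
side [ 630.6 -174.4] 83.1 [ 625.8 -175.1]
side [ 576.8 -189.1] 24.4 [ 577.1 -189.2]

t 19.9 shift [0.0014 0.0049 0.0959] turn [-0.001  0.002 -0.001]
```

Scaled: 0.094 m is 0.188, 0.088 m is 0.176.

```bash
echo '[1,0.002,0.008,0,0,0,0,1,0.002,0.008,0.06,0,0,0,1,0.002,0.008,0.11,0,0,0,1,0.002,0.008,0.15,0,0,0,1,0.002,0.008,0.176,0,0,0,1,0.002,0.008,0.188,0,0,0,1,0.002,0.008,0.188,0,0,0,1,0.002,0.008,0.188,0,0,0]' > rows.txt && python3 -m handwheel rows.txt; python3 go.py 636 -127.3 11 -9.8
```

```text
clock: 20.7
tool_pos: [0.6372, -0.1253, 0.0137]
eef_rot: [0.765, 0.644, 0.001, 0.001]
contact_force: [-0.5, 0.3, 0.7]
opening: 0.997
finger_force: 0.0
t 20.7 shift [-0.0022 -0.0008  0.0027] turn [ 0.002 -0.     0.001]
```

Scaled: 0.003 m is 0.006, -0.001 m is -0.002.

```bash
echo '[1,-0.002,0,0.006,0,0,0,0.8,-0.002,0,0.006,0,0,0,0.7,-0.002,0,0.006,0,0,0,0.5,-0.002,0,0.006,0,0,0,0.5,-0.002,0,0.006,0,0,0,0.5,-0.002,0,0.006,0,0,0,0.5,-0.002,0,0.006,0,0,0,0.5,-0.002,0,0.006,0,0,0]' > rows.txt && python3 -m handwheel rows.txt 20; python3 go.py 634 -127 150 -9.8
```

```text
clock: 21.5
tool_pos: [0.6367, -0.1261, 0.01]
eef_rot: [0.765, 0.645, 0.0, 0.0]
contact_force: [0.6, 0.2, 2.4]
opening: 0.622
finger_force: 19.8
t 21.5 shift [-0.0013 -0.0024 -0.14  ] turn [ 0.001 -0.     0.001]
```

Scaled: -0.13 m is -0.26, -0.12 m is -0.24.

```bash
echo '[0.5,0,0,-0.02,0,0,0,0.5,0,-0.006,-0.06,0,0,0,0.5,0,-0.016,-0.12,0,0,0,0.5,0,-0.024,-0.18,0,0,0,0.5,0,-0.03,-0.24,0,0,0,0.5,0,-0.03,-0.26,0,0,0,0.5,0,-0.03,-0.26,0,0,0]' > rows.txt && python3 -m handwheel rows.txt; python3 go.py 552 150.5 100 -43.7; python3 - <<'E'
from h import *
s=get_state();Q=R.from_quat(s["eef_rot"]);C=cam("wrist");p,d=snapshot("wrist");cv2.imwrite("pics/w4.png",p[...,::-1])
L=Q.inv().apply(cloud("wrist",d,C)[d>0]-s["tool_pos"])
k=(abs(L[:,2]+.015)<.004)&(abs(L[:,1])<.03)&(abs(L[:,0])<.08);print(k.sum(),rect(L[k]),np.median(L[k,2]))
m=cv2.inRange(cv2.cvtColor(p,cv2.COLOR_RGB2HSV),(0,150,80),(8,255,255)).ravel()[(d>0).ravel()]>0;k=m&(L[:,2]>-.02)&(L[:,2]<-.01);print("red",L[k].min(0),L[k].max(0))
E
```

```text
clock: 22.2
tool_pos: [0.6224, -0.1238, 0.1413]
eef_rot: [0.765, 0.644, 0.001, 0.001]
contact_force: [0.2, 0.2, -0.7]
opening: 0.627
finger_force: 19.8
t 22.2 shift [ 0.2584 -0.1159  0.0409] turn [ 0.003 -0.001  0.592]
12779 (array([-16.6,   1.5]), array([59.8, 86.3]), 86.7) -0.015689842912639838
red [-0.01549902 -0.02780355 -0.0175094 ] [ 0.02608775  0.0274159  -0.01397775]
```

View pics/w4.png

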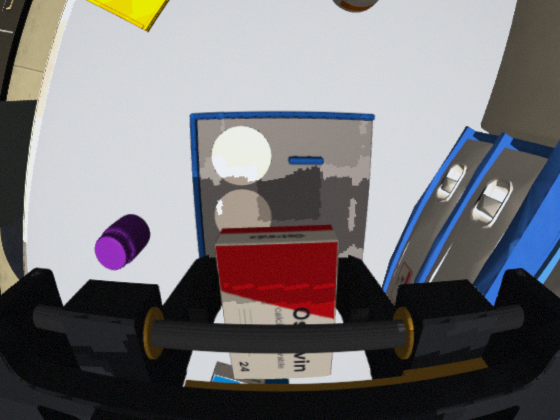

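The carton is held level at about (278,300) in the wrist view, with its centre at tool x −16.6 mm as predicted. Next is the move to the tray.

Careful with the scale: shifts go in shares of 0.5 m and turns go in shares of pi/2 rad. That gives: 0.258 m is 0.516, 0.14 m is 0.28, 0.592 rad is 0.3769.

```bash
echo '[0.5,0.04,-0.018,0,0,0,0.0318,0.5,0.1,-0.044,0,0,0,0.0764,0.5,0.16,-0.072,0,0,0,0.121,0.5,0.22,-0.1,0,0,0,0.1655,0.5,0.28,-0.126,0,0,0,0.2101,0.5,0.34,-0.152,0,0,0,0.2546,0.5,0.4,-0.18,0,0,0,0.2992,0.5,0.47,-0.21,0.02,0,0,0.3501,0.5,0.516,-0.232,0.06,0,0,0.3769,0.5,0.516,-0.232,0.06,0,0,0.3769]' > rows.txt && python3 -m handwheel rows.txt; echo '[0.5,0,0,0,0,0,0,0.5,0,0,0,0,0,0]' > rows.txt && python3 -m handwheel rows.txt;python3 go.py 552 150.5 9 -43.7; python3 - <<'E'
from h import *
T=np.load('pics/top0.npz');P=np.load('pics/ct.npy');print(np.median(P[148:160,174:186].reshape(-1,3),0))
p,d=snapshot("side");cv2.imwrite("pics/s4.png",p[...,::-1]);q=blob(p,(22,120,80),(35,255,255),(90,260,220,340));print(rect(onplane("side",q,.006)))
E
```

```text
clock: 23.25
tool_pos: [0.5467, 0.1552, 0.1062]
eef_rot: [0.918, 0.397, -0.003, -0.002]
contact_force: [-1.1, -0.2, -0.6]
opening: 0.623
finger_force: 19.8
clock: 23.45
tool_pos: [0.551, 0.1483, 0.1091]
eef_rot: [0.92, 0.393, -0.001, 0.001]
contact_force: [0.7, 0.4, -0.0]
opening: 0.624
finger_force: 19.8
t 23.45 shift [ 0.0025 -0.0009  0.1001] turn [ 0.001  0.002 -0.001]
[0.71284787 0.0539977  0.070518  ]
(array([539.5, 138.6]), array([135.5, 108.2]), 46.2)
```

Scaled: 0.099 m is 0.198, 0.098 m is 0.196.

```bash
echo '[0.5,0.004,0,0.06,0,0,0,0.5,0.004,-0.002,0.12,0,0,0,0.5,0.004,-0.002,0.16,0,0,0,0.5,0.004,-0.002,0.18,0,0,0,0.5,0.004,-0.002,0.19,0,0,0,0.5,0.004,-0.002,0.196,0,0,0,0.5,0.004,-0.002,0.198,0,0,0,0.5,0.004,-0.002,0.198,0,0,0,0.5,0.004,-0.002,0.198,0,0,0]' > rows.txt && python3 -m handwheel rows.txt; python3 go.py 552 150.5 8 -43.7
```

```text
clock: 24.4
tool_pos: [0.552, 0.1526, 0.0114]
eef_rot: [0.919, 0.393, 0.001, 0.0]
contact_force: [0.2, -0.1, -0.8]
opening: 0.628
finger_force: 19.8
t 24.4 shift [-0.0015  0.0015  0.0034] turn [ 0.001 -0.001  0.001]
```

Scaled: 0.003 m is 0.006, 0.0015 m is 0.003.

```bash
echo '[0.5,-0.002,0.002,0.003,0,0,0,0.5,-0.002,0.002,0.006,0,0,0,0.5,-0.002,0.002,0.006,0,0,0]' > rows.txt && python3 -m handwheel rows.txt; python3 go.py 552 150.5 8 -43.7;echo '[0.68,0,0,0,0,0,0,0.68,0,0,0,0,0,0,0.68,0,0,-0.01,0,0,0,0.7,0,0,-0.04,0,0,0,0.8,0,0,-0.1,0,0,0,1,0,0,-0.18,0,0,0,1,0,0,-0.26,0,0,0,1,0,0,-0.32,0,0,0]' > rows.txt && python3 -m handwheel rows.txt; python3 - <<'E'
from h import *
for n in("top","side"):
    p,d=snapshot(n);P=cloud(n,d)[d>0];np.savez(f"pics/{n}5.npz",p=p,d=d)
    k=(abs(P[:,2]-.024)<.005)&(np.hypot(P[:,0]-.54,P[:,1]-.138)<.06);print(n,k.sum(),rect(P[k]),np.median(P[k,2])) if k.sum()>5 else print(n,0)
    cv2.imwrite(f"pics/{n}5.png",p[...,::-1])
E
python3 go.py 436.4 -252.2 150 -45.1
```

```text
clock: 24.7
tool_pos: [0.5517, 0.1507, 0.0079]
eef_rot: [0.919, 0.393, 0.0, 0.0]
contact_force: [0.4, -0.5, 2.8]
opening: 0.626
finger_force: 19.8
t 24.7 shift [ 0.0001  0.0004 -0.0001] turn [0.001 0.    0.   ]
clock: 25.5
tool_pos: [0.5521, 0.1513, 0.1714]
eef_rot: [0.919, 0.393, 0.002, 0.0]
contact_force: [0.1, 0.1, -0.3]
opening: 1.002
finger_force: 0.0
top 973 (array([537.8, 136.4]), array([86.5, 56.4]), 48.9) 0.024891224322324934
side 1098 (array([536. , 137.7]), array([87.4, 56.1]), 49.0) 0.024532197415422452
t 25.6 shift [-0.374   0.1939  0.0207] turn [ 0.004 -0.009  0.025]
```

View pics/side5.png

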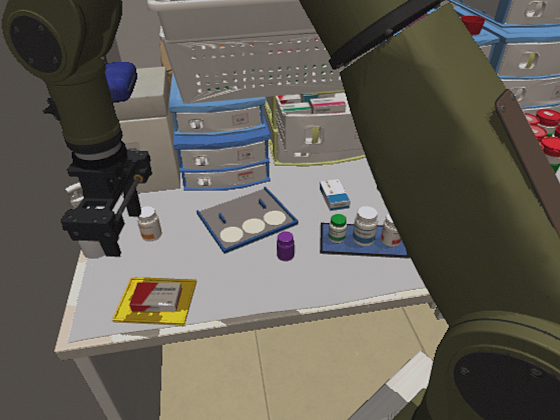

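The carton lies flat in the tray at about (155,297), within 3 mm and 3° of the middle. Now the bottles go back, green first.

Scaled: -0.374 m is -0.748, 0.15 m is 0.3, 0.025 rad is 0.0159.

```bash
echo '[1,-0.07,0.036,0,0,0,0,1,-0.15,0.078,0,0,0,0,1,-0.234,0.12,0,0,0,0,1,-0.32,0.166,0,0,0,0.0064,1,-0.406,0.21,0,0,0,0.0064,1,-0.492,0.254,0,0,0,0.0127,1,-0.578,0.3,0,0,0,0.0127,1,-0.66,0.342,0,0,0,0.0159,1,-0.72,0.374,0.02,0,0,0.0159,1,-0.748,0.388,0.04,0,0,0.0159]' > rows.txt && python3 -m handwheel rows.txt; echo '[1,0,0,0,0,0,0,1,0,0,0,0,0,0,1,0,0,0,0,0,0]' > rows.txt && python3 -m handwheel rows.txt; python3 go.py 436.4 -252.2 30 -45.1
```

```text
clock: 26.6
tool_pos: [0.4316, -0.2573, 0.1474]
eef_rot: [0.925, 0.379, -0.001, 0.001]
contact_force: [0.2, 0.6, 0.7]
opening: 0.998
finger_force: 0.0
clock: 26.9
tool_pos: [0.435, -0.2509, 0.148]
eef_rot: [0.923, 0.384, 0.001, -0.0]
contact_force: [0.8, 0.1, -0.8]
opening: 0.997
finger_force: 0.0
t 26.9 shift [-1.00e-04  1.90e-03  1.18e-01] turn [-0.    -0.002  0.004]
```

Scaled: 0.1185 m is 0.237, 0.11 m is 0.22, 0.004 rad is 0.0025.

```bash
echo '[1,0,0.004,0.06,0,0,0.0025,1,0,0.004,0.13,0,0,0.0025,1,0,0.002,0.19,0,0,0.0025,1,0,0.002,0.22,0,0,0.0025,1,0,0.002,0.237,0,0,0.0025,1,0,0.002,0.237,0,0,0.0025,1,0,0.002,0.237,0,0,0.0025]' > rows.txt && python3 -m handwheel rows.txt; python3 go.py 436.4 -252.2 29.3 -45.1; echo '[0.6,0,0,0,0,0,0,0.3,0,0,0,0,0,0,0.3,0,0,0,0,0,0,0.2,0,0,0,0,0,0,0.2,0,0,0,0,0,0,0.2,0,0,0,0,0,0,0.2,0,0,0,0,0,0,0.2,0,0,0,0,0,0]' > rows.txt && python3 -m handwheel rows.txt 20; python3 go.py 595.6 -78.8 31.5 -9.8
```

```text
clock: 27.6
tool_pos: [0.4352, -0.2537, 0.0299]
eef_rot: [0.925, 0.381, 0.001, 0.0]
contact_force: [0.1, -0.3, 0.2]
opening: 1.002
finger_force: 0.0
t 27.6 shift [ 0.0019 -0.0002  0.0006] turn [ 0.001 -0.001 -0.003]
clock: 28.4
tool_pos: [0.4344, -0.2543, 0.0292]
eef_rot: [0.925, 0.38, 0.0, 0.0]
contact_force: [-0.5, 1.4, -0.3]
opening: 0.419
finger_force: 20.0
t 28.4 shift [ 0.238  -0.0114 -0.0023] turn [ 0.    0.   -0.62]
```

Scaled: -0.12 m is -0.24, -0.1 m is -0.2.

```bash
echo '[0.2,0,0,-0.04,0,0,0,0.2,0,0,-0.12,0,0,0,0.2,0,0,-0.2,0,0,0,0.2,0,0,-0.24,0,0,0,0.2,0,0,-0.24,0,0,0]' > rows.txt && python3 -m handwheel rows.txt; echo '[0.2,0.06,-0.002,0,0,0,-0.0509,0.2,0.13,-0.006,0,0,0,-0.1146,0.2,0.2,-0.01,0,0,0,-0.1783,0.2,0.27,-0.014,0,0,0,-0.2419,0.2,0.34,-0.018,0,0,0,-0.3056,0.2,0.4,-0.02,0,0,0,-0.3629,0.2,0.45,-0.021,0,0,0,-0.3947,0.2,0.47,-0.02,0,0,0,-0.3947,0.2,0.47,-0.02,0,0,0,-0.3947,0.2,0.47,-0.02,0,0,0,-0.3947]' > rows.txt && python3 -m handwheel rows.txt; python3 go.py 595.4 -81 31.5 -9.8
```

```text
clock: 28.9
tool_pos: [0.4358, -0.255, 0.1517]
eef_rot: [0.925, 0.38, 0.002, 0.002]
contact_force: [0.5, -1.2, -1.3]
opening: 0.419
finger_force: 20.0
clock: 29.9
tool_pos: [0.593, -0.0834, 0.1482]
eef_rot: [0.766, 0.643, -0.002, -0.0]
contact_force: [0.0, -0.7, -1.4]
opening: 0.419
finger_force: 20.0
t 29.9 shift [0.003  0.0023 0.1167] turn [-0.002  0.002 -0.002]
```

Scaled: 0.115 m is 0.23, 0.114 m is 0.228.

```bash
cat > cap.py <<'E'
import sys;from h import *
h=float(sys.argv[1])/1e3  # cap top above TCP
s=get_state();Q=R.from_quat(s["eef_rot"]);C=cam("wrist");p,d=snapshot("wrist")
L=Q.inv().apply(cloud("wrist",d,C)[d>0]-s["tool_pos"]);k=(abs(L[:,2]+h)<.004)&(np.hypot(L[:,0],L[:,1])<.03)
print(k.sum(),cv2.minEnclosingCircle((L[k,:2]*1000).astype(np.float32)) if k.sum()>9 else "")
E
python3 cap.py 31; echo '[0.2,0.006,0.004,0.06,0,0,0,0.2,0.006,0.004,0.12,0,0,0,0.2,0.004,0.002,0.18,0,0,0,0.2,0.004,0.002,0.212,0,0,0,0.2,0.004,0.002,0.224,0,0,0,0.2,0.004,0.002,0.228,0,0,0,0.2,0.004,0.002,0.23,0,0,0,0.2,0.004,0.002,0.23,0,0,0]' > rows.txt && python3 -m handwheel rows.txt; python3 go.py 595.4 -81 31.3 -9.8
```

```text
4410 ((10.982250213623047, 0.07369709014892578), 27.910005569458008)
clock: 30.75
tool_pos: [0.5966, -0.0801, 0.0353]
eef_rot: [0.765, 0.644, 0.001, 0.001]
contact_force: [-0.7, -0.2, -0.9]
opening: 0.419
finger_force: 20.0
t 30.75 shift [-0.0011 -0.001   0.004 ] turn [ 0.002 -0.    -0.   ]
```

Scaled: 0.004 m is 0.008, -0.001 m is -0.002.

```bash
echo '[0.2,-0.002,0,0.004,0,0,0,0.2,-0.002,0,0.006,0,0,0,0.2,-0.002,0,0.008,0,0,0,0.2,-0.002,0,0.008,0,0,0]' > rows.txt && python3 -m handwheel rows.txt; python3 go.py 595.4 -81 31.3 -9.8
```

```text
clock: 31.15
tool_pos: [0.5958, -0.0812, 0.0312]
eef_rot: [0.765, 0.644, 0.0, 0.001]
contact_force: [-1.6, -0.9, 6.7]
opening: 0.418
finger_force: 20.0
t 31.15 shift [ 0.0001 -0.0005 -0.0001] turn [ 0.001  0.001 -0.   ]
```

Scaled: -0.12 m is -0.24, -0.09 m is -0.18.

```bash
echo '[0.6,0,0,0,0,0,0,0.6,0,0,0,0,0,0,0.7,0,0,0,0,0,0,0.7,0,0,-0.04,0,0,0,0.8,0,0,-0.1,0,0,0,1,0,0,-0.18,0,0,0,1,0,0,-0.24,0,0,0,1,0,0,-0.24,0,0,0]' > rows.txt && python3 -m handwheel rows.txt; python3 go.py 395.1 -292.3 150 -45.1
```

```text
clock: 31.95
tool_pos: [0.5985, -0.0807, 0.1543]
eef_rot: [0.765, 0.644, 0.003, 0.003]
contact_force: [0.4, -0.9, 0.5]
opening: 0.995
finger_force: 0.0
t 31.95 shift [-0.2432 -0.1643  0.0026] turn [ 0.007 -0.004  0.616]
```

Scaled: -0.243 m is -0.486, -0.23 m is -0.46, 0.616 rad is 0.3922.

```bash
echo '[1,-0.04,-0.026,0,0,0,0.0318,1,-0.112,-0.076,0,0,0,0.0891,1,-0.186,-0.126,0,0,0,0.1464,1,-0.26,-0.176,0,0,0,0.2101,1,-0.334,-0.226,0,0,0,0.2674,1,-0.408,-0.276,0,0,0,0.331,1,-0.46,-0.31,0,0,0,0.382,1,-0.486,-0.328,0,0,0,0.3922,1,-0.486,-0.328,0,0,0,0.3922,1,-0.486,-0.328,0,0,0,0.3922]' > rows.txt && python3 -m handwheel rows.txt; echo '[1,0,0,0,0,0,0]' > rows.txt && python3 -m handwheel rows.txt;python3 go.py 395.1 -292.3 33.8 -45.1;python3 - <<'E'
from h import *
for n in("top","side"):
    p,d=snapshot(n);P=cloud(n,d)[d>0]
    for m,c,h in(("g",(.597,-.0785),.062),("b",(.395,-.292),.082),("r",(.354,-.333),.07)):
        k=(np.hypot(P[:,0]-c[0],P[:,1]-c[1])<.03)&(abs(P[:,2]-h)<.004)
        print(n,m,k.sum(),cv2.minEnclosingCircle((P[k,:2]*1000).astype(np.float32)) if k.sum()>20 else "")
    cv2.imwrite(f"pics/{n}6.png",p[...,::-1])
E
```

```text
clock: 32.95
tool_pos: [0.3931, -0.2919, 0.1498]
eef_rot: [0.924, 0.382, 0.0, -0.0]
contact_force: [-0.1, 0.7, -0.5]
opening: 1.001
finger_force: 0.0
clock: 33.05
tool_pos: [0.3939, -0.2912, 0.15]
eef_rot: [0.924, 0.383, 0.001, -0.0]
contact_force: [-0.0, 0.4, -0.9]
opening: 0.997
finger_force: 0.0
t 33.05 shift [-1.000e-04  1.600e-03  1.162e-01] turn [-0.    -0.001  0.003]
top g 184 ((594.1221923828125, -78.00249481201172), 16.662227630615234)
top b 159 ((396.226806640625, -290.6504211425781), 19.669565200805664)
top r 0 
side g 131 ((592.6710815429688, -77.98526763916016), 17.482921600341797)
side b 213 ((392.0708923339844, -292.64141845703125), 21.97026252746582)
side r 182 ((350.04052734375, -334.1816101074219), 19.766124725341797)
```

Against the same cameras' first readings, green is back within 2 mm. Next is blue.

Scaled: 0.1165 m is 0.233, 0.11 m is 0.22, 0.003 rad is 0.0019.

```bash
echo '[1,0,0.004,0.06,0,0,0.0019,1,0,0.004,0.13,0,0,0.0019,1,0,0.002,0.19,0,0,0.0019,1,0.002,0.002,0.22,0,0,0.0019,1,0.002,0.002,0.233,0,0,0.0019,1,0.002,0.002,0.233,0,0,0.0019,1,0.002,0.002,0.233,0,0,0.0019]' > rows.txt && python3 -m handwheel rows.txt; python3 go.py 395.1 -292.3 33.8 -45.1; echo '[0.7,0,0,0,0,0,0,0.4,0,0,0,0,0,0,0.4,0,0,0,0,0,0,0.3,0,0,0,0,0,0,0.3,0,0,0,0,0,0,0.3,0,0,0,0,0,0,0.3,0,0,0,0,0,0]' > rows.txt && python3 -m handwheel rows.txt 20; python3 go.py 395.1 -292.3 33.8 -45.1; python3 go.py 587.7 -133 36 -9.8
```

```text
clock: 33.85
tool_pos: [0.3947, -0.2925, 0.0343]
eef_rot: [0.925, 0.381, 0.0, 0.0]
contact_force: [0.4, -1.2, -0.5]
opening: 1.002
finger_force: 0.0
t 33.85 shift [0.0005 0.0001 0.0005] turn [ 0.001 -0.    -0.002]
clock: 34.55
tool_pos: [0.3941, -0.2927, 0.0338]
eef_rot: [0.925, 0.381, 0.0, 0.0]
contact_force: [-0.3, -0.1, 2.3]
opening: 0.535
finger_force: 20.0
t 34.55 shift [0.001  0.0004 0.    ] turn [ 0.    -0.    -0.003]
t 34.55 shift [ 0.2499  0.0228 -0.0022] turn [ 0.     0.    -0.619]
```

Scaled: -0.12 m is -0.24, -0.1 m is -0.2.

```bash
echo '[0.3,0,0,-0.04,0,0,0,0.3,0,0,-0.12,0,0,0,0.3,0,0,-0.2,0,0,0,0.3,0,0,-0.24,0,0,0,0.3,0,0,-0.24,0,0,0]' > rows.txt && python3 -m handwheel rows.txt; echo '[0.3,0.06,0.006,0,0,0,-0.0509,0.3,0.13,0.012,0,0,0,-0.1082,0.3,0.2,0.018,0,0,0,-0.1655,0.3,0.27,0.024,0,0,0,-0.2228,0.3,0.34,0.03,0,0,0,-0.2801,0.3,0.41,0.036,0,0,0,-0.3374,0.3,0.47,0.042,0,0,0,-0.3941,0.3,0.498,0.046,0,0,0,-0.3941,0.3,0.498,0.046,0,0,0,-0.3941,0.3,0.498,0.046,0,0,0,-0.3941]' > rows.txt && python3 -m handwheel rows.txt; echo '[0.3,0,0,0,0,0,0]' > rows.txt && python3 -m handwheel rows.txt; python3 go.py 587.6 -134 36 -9.8
```

```text
clock: 35.05
tool_pos: [0.3953, -0.2935, 0.1561]
eef_rot: [0.925, 0.38, 0.002, 0.002]
contact_force: [0.5, -0.1, -0.9]
opening: 0.537
finger_force: 20.0
clock: 36.05
tool_pos: [0.5854, -0.1351, 0.1527]
eef_rot: [0.766, 0.643, -0.002, -0.0]
contact_force: [-0.4, -0.3, -1.1]
opening: 0.532
finger_force: 20.0
clock: 36.15
tool_pos: [0.5853, -0.1358, 0.1532]
eef_rot: [0.766, 0.643, -0.002, -0.0]
contact_force: [-0.1, 0.4, -0.7]
opening: 0.531
finger_force: 20.0
t 36.15 shift [0.0024 0.0022 0.1172] turn [-0.002  0.002 -0.003]
```

Scaled: 0.115 m is 0.23, 0.114 m is 0.228.

```bash
echo '[0.3,0.004,0.004,0.06,0,0,0,0.3,0.004,0.004,0.12,0,0,0,0.3,0.002,0.002,0.18,0,0,0,0.3,0.002,0.002,0.21,0,0,0,0.3,0.002,0.002,0.222,0,0,0,0.3,0.002,0.002,0.228,0,0,0,0.3,0.002,0.002,0.23,0,0,0,0.3,0.002,0.002,0.23,0,0,0]' > rows.txt && python3 -m handwheel rows.txt; python3 go.py 587.6 -134 35.9 -9.8
```

```text
clock: 36.95
tool_pos: [0.589, -0.133, 0.0397]
eef_rot: [0.765, 0.644, 0.001, 0.001]
contact_force: [-0.1, 0.1, -1.2]
opening: 0.531
finger_force: 20.0
t 36.95 shift [-0.0013 -0.0012  0.0038] turn [ 0.002 -0.    -0.   ]
```

Scaled: 0.004 m is 0.008, 0.003 m is 0.006.

```bash
echo '[0.3,-0.002,-0.001,0.004,0,0,0,0.3,-0.002,-0.001,0.006,0,0,0,0.3,-0.002,-0.001,0.008,0,0,0,0.3,-0.002,-0.001,0.008,0,0,0]' > rows.txt && python3 -m handwheel rows.txt; echo '[0.7,0,0,0,0,0,0,0.7,0,0,0,0,0,0,0.75,0,0,0,0,0,0,0.75,0,0,-0.04,0,0,0,0.8,0,0,-0.1,0,0,0,1,0,0,-0.18,0,0,0,1,0,0,-0.24,0,0,0,1,0,0,-0.24,0,0,0]' > rows.txt && python3 -m handwheel rows.txt; python3 go.py 354.3 -333.4 150 -45.1
```

```text
clock: 37.35
tool_pos: [0.5878, -0.134, 0.0358]
eef_rot: [0.765, 0.644, -0.0, 0.001]
contact_force: [-0.9, 0.0, 7.6]
opening: 0.536
finger_force: 20.0
clock: 38.15
tool_pos: [0.5905, -0.1336, 0.1588]
eef_rot: [0.765, 0.644, 0.003, 0.003]
contact_force: [0.2, 0.8, 0.3]
opening: 0.998
finger_force: 0.0
t 38.15 shift [-0.2372 -0.1987  0.007 ] turn [ 0.008 -0.003  0.616]
```

Scaled: -0.237 m is -0.474, -0.22 m is -0.44, 0.616 rad is 0.3922.

```bash
echo '[1,-0.04,-0.034,0,0,0,0.0318,1,-0.108,-0.09,0,0,0,0.0891,1,-0.176,-0.148,0,0,0,0.1464,1,-0.244,-0.204,0,0,0,0.2037,1,-0.312,-0.262,0,0,0,0.261,1,-0.38,-0.318,0,0,0,0.3183,1,-0.44,-0.368,0,0,0,0.3756,1,-0.474,-0.396,0,0,0,0.3922,1,-0.474,-0.396,0,0,0,0.3922,1,-0.474,-0.396,0,0,0,0.3922]' > rows.txt && python3 -m handwheel rows.txt; echo '[1,0,0,0,0,0,0]' > rows.txt && python3 -m handwheel rows.txt;python3 go.py 354.3 -333.4 31.7 -45.1
```

```text
clock: 39.15
tool_pos: [0.3525, -0.3331, 0.1542]
eef_rot: [0.924, 0.382, 0.0, -0.0]
contact_force: [1.3, -0.3, -0.1]
opening: 0.997
finger_force: 0.0
clock: 39.25
tool_pos: [0.3537, -0.3323, 0.1545]
eef_rot: [0.924, 0.383, 0.001, -0.0]
contact_force: [0.4, 0.6, 0.1]
opening: 0.998
finger_force: 0.0
t 39.25 shift [-0.0006  0.0012  0.1228] turn [ 0.    -0.002  0.003]
```

Scaled: 0.123 m is 0.246, 0.115 m is 0.23, 0.003 rad is 0.0019.

```bash
echo '[1,0,0.002,0.06,0,0,0.0019,1,0,0.002,0.13,0,0,0.0019,1,0,0.002,0.2,0,0,0.0019,1,0,0.002,0.23,0,0,0.0019,1,0,0.002,0.246,0,0,0.0019,1,0,0.002,0.246,0,0,0.0019,1,0,0.002,0.246,0,0,0.0019]' > rows.txt && python3 -m handwheel rows.txt; echo '[0.7,0,0,0,0,0,0,0.4,0,0,0,0,0,0,0.4,0,0,0,0,0,0,0.3,0,0,0,0,0,0,0.3,0,0,0,0,0,0,0.3,0,0,0,0,0,0,0.3,0,0,0,0,0,0]' > rows.txt && python3 -m handwheel rows.txt 20; python3 go.py 354.3 -333.4 31.7 -45.1; python3 go.py 577.2 -187 34 -9.8
```

```text
clock: 39.95
tool_pos: [0.3538, -0.334, 0.0323]
eef_rot: [0.925, 0.381, 0.0, 0.0]
contact_force: [-0.0, 0.3, -0.5]
opening: 0.997
finger_force: 0.0
clock: 40.65
tool_pos: [0.3529, -0.3344, 0.0318]
eef_rot: [0.925, 0.381, 0.0, 0.0]
contact_force: [-0.2, -1.5, 1.4]
opening: 0.471
finger_force: 20.0
t 40.65 shift [0.0017 0.0003 0.0001] turn [ 0.     0.    -0.003]
t 40.65 shift [ 0.2631  0.0531 -0.0022] turn [ 0.     0.    -0.619]
```

Scaled: -0.12 m is -0.24, -0.1 m is -0.2.

```bash
echo '[0.3,0,0,-0.04,0,0,0,0.3,0,0,-0.12,0,0,0,0.3,0,0,-0.2,0,0,0,0.3,0,0,-0.24,0,0,0,0.3,0,0,-0.24,0,0,0]' > rows.txt && python3 -m handwheel rows.txt; echo '[0.3,0.06,0.012,0,0,0,-0.0509,0.3,0.13,0.026,0,0,0,-0.1019,0.3,0.2,0.04,0,0,0,-0.1592,0.3,0.27,0.054,0,0,0,-0.2101,0.3,0.34,0.068,0,0,0,-0.2674,0.3,0.41,0.082,0,0,0,-0.3183,0.3,0.48,0.096,0,0,0,-0.3756,0.3,0.522,0.106,0,0,0,-0.3941,0.3,0.522,0.106,0,0,0,-0.3941,0.3,0.522,0.106,0,0,0,-0.3941]' > rows.txt && python3 -m handwheel rows.txt; echo '[0.3,0,0,0,0,0,0]' > rows.txt && python3 -m handwheel rows.txt; python3 go.py 576.9 -188.3 33.8 -9.8
```

```text
clock: 41.15
tool_pos: [0.354, -0.3353, 0.1541]
eef_rot: [0.925, 0.38, 0.001, 0.002]
contact_force: [0.8, -0.1, -0.6]
opening: 0.468
finger_force: 20.0
clock: 42.15
tool_pos: [0.5742, -0.1884, 0.1501]
eef_rot: [0.765, 0.644, -0.001, -0.001]
contact_force: [-0.6, -0.9, -1.6]
opening: 0.471
finger_force: 20.0
clock: 42.25
tool_pos: [0.5736, -0.1898, 0.1507]
eef_rot: [0.766, 0.643, -0.002, -0.001]
contact_force: [0.3, -0.4, 0.2]
opening: 0.472
finger_force: 20.0
t 42.25 shift [0.0022 0.0034 0.1168] turn [-0.003  0.002 -0.002]
```

Scaled: 0.115 m is 0.23, 0.114 m is 0.228.

```bash
echo '[0.3,0.004,0.006,0.06,0,0,0,0.3,0.002,0.004,0.12,0,0,0,0.3,0.002,0.004,0.18,0,0,0,0.3,0.002,0.004,0.21,0,0,0,0.3,0.002,0.004,0.222,0,0,0,0.3,0.002,0.004,0.228,0,0,0,0.3,0.002,0.004,0.23,0,0,0,0.3,0.002,0.004,0.23,0,0,0]' > rows.txt && python3 -m handwheel rows.txt; python3 go.py 576.9 -188.3 33.8 -9.8
```

```text
clock: 43.05
tool_pos: [0.5784, -0.1878, 0.0377]
eef_rot: [0.765, 0.644, 0.001, 0.001]
contact_force: [0.0, -0.8, -0.1]
opening: 0.467
finger_force: 20.0
t 43.05 shift [-0.0007 -0.0014  0.0039] turn [ 0.002  0.    -0.   ]
```

Scaled: 0.004 m is 0.008, 0.003 m is 0.006.

```bash
echo '[0.3,-0.001,-0.002,0.004,0,0,0,0.3,-0.001,-0.002,0.006,0,0,0,0.3,-0.001,-0.002,0.008,0,0,0,0.3,-0.001,-0.002,0.008,0,0,0]' > rows.txt && python3 -m handwheel rows.txt; echo '[0.65,0,0,0,0,0,0,0.65,0,0,0,0,0,0,0.7,0,0,0,0,0,0,0.7,0,0,-0.04,0,0,0,0.8,0,0,-0.1,0,0,0,1,0,0,-0.18,0,0,0,1,0,0,-0.26,0,0,0,1,0,0,-0.32,0,0,0,1,0,0,-0.32,0,0,0]' > rows.txt && python3 -m handwheel rows.txt; python3 go.py 395 -292 200 -45.1
```

```text
clock: 43.45
tool_pos: [0.5768, -0.1881, 0.0338]
eef_rot: [0.765, 0.644, -0.0, 0.0]
contact_force: [-1.3, 0.0, 7.1]
opening: 0.47
finger_force: 20.0
clock: 44.35
tool_pos: [0.5795, -0.188, 0.1971]
eef_rot: [0.765, 0.644, 0.003, 0.003]
contact_force: [0.1, -0.3, -0.0]
opening: 0.999
finger_force: 0.0
t 44.35 shift [-0.134  -0.164  -0.0043] turn [ 0.008 -0.003  0.616]
```

Scaled: -0.164 m is -0.328, -0.147 m is -0.294, 0.616 rad is 0.3922.

```bash
echo '[1,-0.04,-0.048,0,0,0,0.0573,1,-0.09,-0.11,0,0,0,0.1273,1,-0.14,-0.172,0,0,0,0.2037,1,-0.19,-0.232,0,0,0,0.2737,1,-0.24,-0.294,0,0,0,0.3501,1,-0.268,-0.328,0,0,0,0.3922,1,-0.268,-0.328,0,0,0,0.3922,1,-0.268,-0.328,0,0,0,0.3922]' > rows.txt && python3 -m handwheel rows.txt; python3 - <<'E'
from h import *
for n in("top","side"):
    p,d=snapshot(n);P=cloud(n,d)[d>0]
    for m,c,h in(("g",(.5961,-.0779),.062),("b",(.5866,-.1331),.084),("r",(.577,-.1883),.072)):
        k=(np.hypot(P[:,0]-c[0],P[:,1]-c[1])<.03)&(abs(P[:,2]-h)<.004)
        print(n,m,k.sum(),cv2.minEnclosingCircle((P[k,:2]*1000).astype(np.float32)) if k.sum()>20 else "")
    k=(abs(P[:,2]-.024)<.005)&(np.hypot(P[:,0]-.54,P[:,1]-.138)<.06);print(n,k.sum(),rect(P[k]))
    cv2.imwrite(f"pics/{n}7.png",p[...,::-1])
E
```

```text
clock: 45.15
tool_pos: [0.3926, -0.2917, 0.1923]
eef_rot: [0.924, 0.382, 0.0, -0.0]
contact_force: [0.6, 0.0, -1.1]
opening: 1.0
finger_force: 0.0
top g 182 ((594.0450439453125, -78.09599304199219), 16.650245666503906)
top b 295 ((586.1480102539062, -133.78147888183594), 20.89095115661621)
top r 235 ((574.9957885742188, -188.4923858642578), 18.66681671142578)
top 967 (array([537.9, 136.8]), array([86.2, 56.2]), 48.6)
side g 132 ((593.12158203125, -77.43968200683594), 16.714080810546875)
side b 190 ((583.7571411132812, -132.56045532226562), 20.925182342529297)
side r 143 ((573.2811279296875, -187.16038513183594), 18.839284896850586)
side 1094 (array([536. , 136.6]), array([87.1, 57.4]), 47.9)
```

View pics/side7.png

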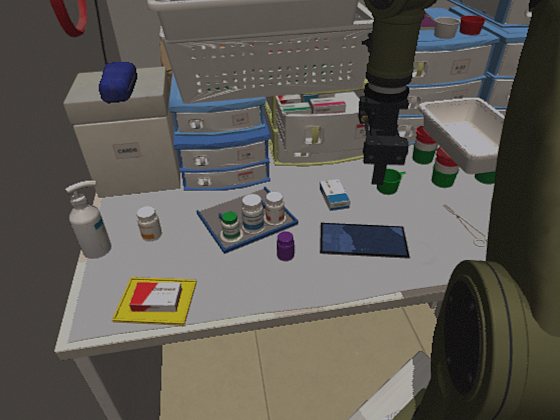

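The picture shows the bottles back on their spots at (230,226), (253,214) and (275,208), each within about 2 mm of its first reading. The carton is in the tray at (155,297), the mat is empty, and the bystanders are untouched. I'm handing the job in.

```bash
echo '[1,0,0,0,0,0,0,1,0,0,0,0,0,0,1,0,0,0,0,0,0]' > rows.txt && python3 -m handwheel rows.txt; python3 -c "from plant import *;print(finish_job())"
```

```text
clock: 45.55
tool_pos: [0.3928, -0.2916, 0.1927]
eef_rot: [0.924, 0.383, 0.0, -0.0]
contact_force: [-0.1, -0.1, 0.0]
opening: 1.0
finger_force: 0.0
the job is handed in; nothing more can be done
None
```

Job handed in at about 46 s: the carton lies in the tray about 3–5 mm and 2–3° off the measured middle, and all three bottles stand upright on their original spots, within about 2 mm of the first readings.

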